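# Raise the fan on its screw lift to the stop and back off a quarter turn

### The arm

A 7-joint arm with a two-finger parallel gripper is mounted at the origin on the work surface. World frame = base frame: x ahead of the robot, y to its left, z up, the work surface at z = 0. Lengths are in mm, angles in rad, forces in N, time in s.
With the tool pointing down it reaches from about 425 to 825 mm from the base axis. Payload 3.6 kg.
Tool frame: the origin (TCP) lies on the centre line of the jaws, within the pads' length; the fingertips stand 14 mm ahead of it and the grasp point (between the pads) lies 5 mm behind it; z points along the fingers, y is the line along which they close (so a half turn about z gives the same grasp; the last joint's range is limited). The gripper opens to 85 mm and grips with 20 to 120 N. Pads are 22 mm wide; open, the fingers measure 114 mm over their backs; the gripper's body (76 mm by 85 mm) begins 54 mm behind the grasp point. The pads swing forward as they close: fully open they stand 13 mm farther back than shut.
Start: joints at [1.081, 0.615, -0.013, 1.423, 0.008, 1.103, -0.04], TCP at [290.202, -581.59, 245.297] pointing down, gripper open.
Joint ranges: [-3.12, 3.12], [-0.3, 2.06], [-1.34, 1.32], [0.26, 2.42], [-1.36, 4.5], [0.01, 1.98], [-2.84, 2.84]. Speed limits (rad/s): [2.79, 2.79, 3.14, 3.14, 3.14, 3.14, 3.14].

### API

Orientations are given as a unit quaternion [w, x, y, z].
In Python, from workcell import * gives the robot as it stands. Calls block until the motion is done:
- goto(position, orientation): joint-space move of the TCP to a pose.
- move_straight(position, max_speed=150, ori=None, threshold=None): straight line of the TCP; ori=None keeps the orientation; max_speed is the mean speed in mm/s. With threshold (N) it stops when the force on the tool has changed by that much, and returns True; else False.
- movej(angles): joint-space move.
- grip(opening, f_grip=None): opening from 0.0 (shut) to 1.0 (fully open); f_grip is the grip in N (None keeps the last); returns when the fingers have stopped.
- pause(seconds).
- inverse_kinematics(position, orientation): joint angles nearest the present ones, or None.
- get_image(name): name is "scene" or "top" or "wrist"; returns a dict with "frame" (400x640x3 uint8, blue, green, red), "fx", "fy", "cx", "cy" (pixels), "R" (3x3) and "t" (3): a world point X has camera coordinates R X + t; the wrist camera has in their place "T_tool_cam" (4x4, takes a point from camera to tool coordinates, whose origin is the TCP and whose axes are the flange's). Camera axes: x right, y down, z forward; pixel columns grow to the right and rows downward; lengths in mm; the calibration is good to about 2 mm. A picture is of the moment at which its call begins: read the wrist's pose just before it. There is no depth.
A pose or a line that the arm cannot do raises Unreachable and nothing moves.
- hand_in(): hands the job in; it is judged then, once.
Readings, each from a call of its own:
- read_clock(): time.
- read_q(): joint angles.
- read_joint_vel(): joint speeds.
- read_joint_efforts(): joint torques, N m.
- read_eef_pos(): TCP position.
- read_tcp_rot(): TCP orientation.
- read_ft_force(): force on the tool from outside, world axes, zero at the start.
- read_wrist_torque(): the same for the moment, N m.
- read_gripper_width(): opening from 0.0 (shut) to 1.0 (fully open).
- read_finger_force(): force on a finger pad.
Only numpy, scipy, OpenCV 4.12 (cv2) and the standard library are available. Lean on these libraries where they do the work, as an engineer would, in place of code of your own. Each camera call takes 0.05 s, during which the arm holds its last target. There are 200 camera calls.

### The job

Crank the handwheel of the screw lift that carries the round fan clockwise (seen from above) until you feel it come up against its upper stop, then turn it back a quarter turn so that the screw does not jam, and let go. Leave the other lift, the one with the empty two-bar fork, as it is set.

Things in the scene. Friction and masses are not known exactly. Their poses are not given: they have to be found in the camera images.
- fan_crank (a point): centre (halfway up) of the upright crank grip on the fan lift's handwheel: black, round, 22 mm in diameter, 50 mm tall, spinning freely on its own pin. It travels in a level circle, 50 mm from the wheel's axis, always 158 mm above the bench. Its lower end is 4 mm above the wheel's rim; nothing else on the lift is higher than the rim. Ignore its orientation
- fan_axis (a point): point on the upright axis of the fan lift's handwheel, 158 mm above the bench like the grip's centre. Black wheel, 128 mm across, rim top 129 mm above the bench, on a bolted-down steel lift. x points from the wheel to the load on the side away from the robot: a 130 mm square aluminium plate with a black round 110 mm fan, lower than the wheel. Yaw up to 20 degrees
- fan_wheel (a joint): turn of the fan lift's handwheel, rad, growing clockwise seen from above, which raises the carriage 8 mm a turn. It counts from an arbitrary zero; the upper stop is hard and lies between one and two turns clockwise of the start. The wheel drags lightly (2 to 4 N at the grip) and stays where it is left
- bare_crank (a point): centre of the crank grip on the other lift, which is the same in build and size but carries an empty fork of two dark steel bars in place of the fan; not to be turned. The two lifts stand side by side, either one on the left

How it is judged (in metres and radians):
On the way:
1. the fan lift's wheel has been cranked clockwise up against its stop (within about 7 degrees) (value of joint fan_wheel above 13.88 rad), for 0.1 s.
At the end, for the whole second after the job is handed in: the fan lift's wheel rests a quarter turn (61 to 119 degrees) back from its upper stop, and the other lift's crank is within 15 mm of where it stood (value of joint fan_wheel between 11.93 and 12.93 rad and velocity of joint fan_wheel between -0.1 and 0.1 rad/s and distance of bare_crank from where it was at the start of the episode below 0.015 m); the robot touches nothing.
It fails at once if the other lift's handwheel was turned (its crank moved over 15 mm) (distance of bare_crank from where it was at the start of the episode above 0.015 m).
It also fails if it takes over 64 s, if anything falls off the work surface, if the arm or the gripper's body presses on something with over 40 N, if the wrist force passes 120 N, or if a joint passes its speed limit or range.

## Working session

There is one attempt and no reset: what is moved stays moved. The work goes in short steps, each a Python script; the robot and the scene stay as the last script left them, time stands still between calls to the robot, and variables do not carry over. Pictures are saved under pics/ and viewed, at most 10 in all, crops included, and the job is handed in when it is done.

```bash
mkdir -p pics; ls; python3 - <<'E'
from workcell import *
import cv2
for n in("scene","top"):
    d=get_image(n); cv2.imwrite(f"pics/{n}0.png",d["frame"]); print(n,d["fx"],d["cx"],d["cy"],d["R"],d["t"])
print(read_tcp_rot(),read_clock())
E
```

```text
pics
scene 389.86889253146114 319.1661079324571 200.04256829013744 [[ 4.85630253e-01  8.74164319e-01  3.45857171e-05]
 [ 7.38012914e-01 -4.09971962e-01 -5.35966351e-01]
 [-4.68508481e-01  2.60306999e-01 -8.44239344e-01]] [-288.85765832 -315.08174614 1153.19358915]
top 403.0928477710626 317.10372823160924 200.03156984076946 [[ 0.02522025 -0.99967874  0.00252083]
 [-0.97397099 -0.02513974 -0.22527428]
 [ 0.22526528  0.00322626 -0.97429212]] [-32.76914246 608.05010306 746.36601515]
[-1.15388839e-03  9.73341508e-01  2.29357575e-01 -2.83156679e-04] 0.1
```

View pics/top0.png

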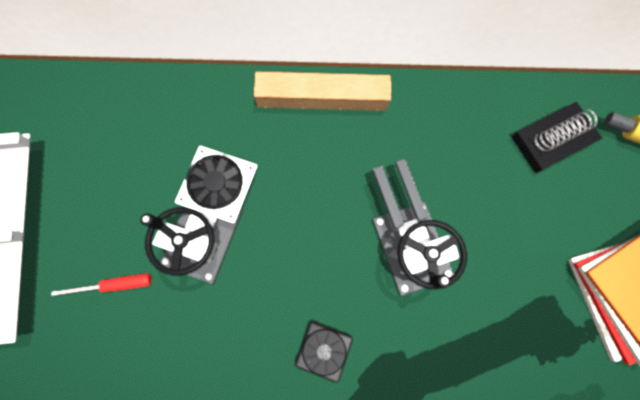

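View pics/scene0.png

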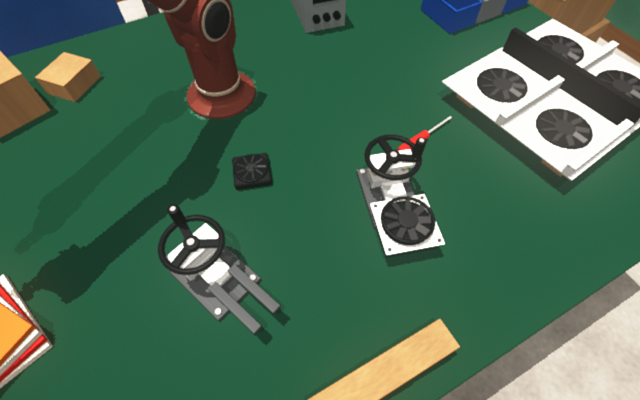

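The fan lift is on the left in the top view: hub near (178,240) and grip top near (146,219). The fork lift is on the right. I'll enlarge the fan wheel.

```bash
cat > h.py <<'E'
import numpy as np
def ray(d,px,z):
    R,t=np.array(d["R"]),np.array(d["t"]); c=-R.T@t
    v=R.T@np.array([(px[0]-d["cx"])/d["fx"],(px[1]-d["cy"])/d["fy"],1]); return c+v*(z-c[2])/v[2]
E
python3 - <<'E'
from workcell import *
import cv2
from h import *
d=get_image("top"); f=d["frame"]
cv2.imwrite("pics/crop.png",cv2.resize(f[195:290,125:235],None,fx=6,fy=6,interpolation=cv2.INTER_CUBIC))
print("grip",ray(d,(146,219),183),"hub",ray(d,(179,241),129))
E
```

```text
grip [541.4994788  274.72458069 183.        ] hub [511.57782651 232.92521471 129.        ]
```

View pics/crop.png

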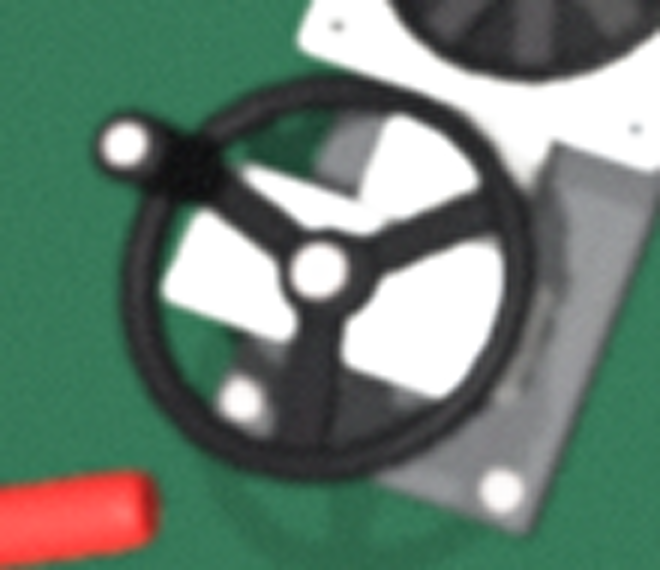

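```bash
cat >> h.py <<'E'
from scipy.spatial.transform import Rotation as Ro
a=np.radians(115); Q=[0,float(np.cos(a/2)),float(np.sin(a/2)),0]
def wpix(d,pos,q,px,z):
    T=np.array(d["T_tool_cam"]); Rw=Ro.from_quat(np.roll(q,-1)).as_matrix()
    c=Rw@T[:3,3]+pos; v=Rw@T[:3,:3]@np.array([(px[0]-d["cx"])/d["fx"],(px[1]-d["cy"])/d["fy"],1])
    return c+v*(z-c[2])/v[2]
E
python3 - <<'E'
from workcell import *
import cv2,json
from h import *
for k in range(8):
    q=inverse_kinematics([512+50*np.cos(k*.785),233+50*np.sin(k*.785),156],Q); print(k,None if q is None else np.round(q,2))
p=read_eef_pos(); move_straight([p[0],p[1],330],max_speed=200)
goto([525,250,330],Q)
p,q=read_eef_pos(),read_tcp_rot(); d=get_image("wrist")
cv2.imwrite("pics/w1.png",d["frame"])
json.dump({"p":list(map(float,p)),"q":list(map(float,q)),**{k:np.array(d[k]).tolist() for k in("fx","fy","cx","cy","T_tool_cam")}},open("w1.json","w"))
print(p,q,read_clock())
E
```

```text
0 [-0.1   0.7  -0.55  1.64  0.44  0.92 -0.38]
1 [-0.13  0.72 -0.62  1.64  0.49  0.95 -0.49]
2 [-0.1   0.72 -0.74  1.71  0.58  0.94 -0.63]
3 [-0.07  0.68 -0.78  1.82  0.6   0.9  -0.69]
4 [-0.01  0.64 -0.77  1.9   0.59  0.85 -0.66]
5 [-0.02  0.6  -0.63  1.9   0.48  0.8  -0.48]
6 [-0.03  0.61 -0.55  1.83  0.42  0.82 -0.36]
7 [-0.06  0.66 -0.53  1.72  0.42  0.87 -0.33]
[525.66826299 248.91354523 329.78485596] [ 1.90153169e-04  5.38217725e-01  8.42805765e-01 -2.94541215e-04] 3.8
```

View pics/w1.png

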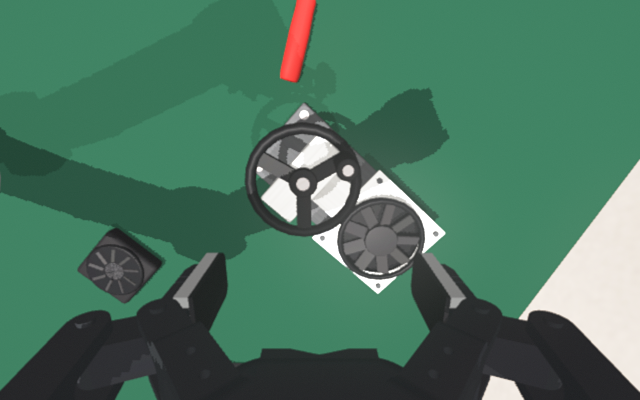

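The wrist view shows the fan wheel's rim centred at about (303,180) and the grip top at about (348,171). I'll compare these with the top-camera estimate.

```bash
python3 - <<'E'
import json
from h import *
d=json.load(open("w1.json")); p,q=np.array(d["p"]),d["q"]
print(wpix(d,p,q,(348,171),183),wpix(d,p,q,(303,180),127),np.array(d["T_tool_cam"]).round(2))
E
```

```text
[541.11330733 275.21103796 183.        ] [511.13204513 237.61118512 127.        ] [[  -0.     -0.96   -0.29   74.46]
 [   1.     -0.      0.     -0.75]
 [  -0.     -0.29    0.96 -128.37]
 [   0.      0.      0.      1.  ]]
```

```bash
python3 - <<'E'
from workcell import *
from h import *
goto([541.3,275,215],Q)
print(move_straight([541.3,275,156],max_speed=80,threshold=10), read_eef_pos())
f0=np.array(read_ft_force())
grip(0.0,50)
print(read_gripper_width(),read_finger_force(),read_eef_pos(),read_ft_force(),f0)
c=np.array([511.2,235]); g=np.array([541.3,275]); th=np.arctan2(*(g-c)[::-1])
for k in range(1,5):
    t=th-np.radians(10)*k; u=np.array([np.cos(t),np.sin(t)])
    hit=move_straight([*(c+50*u),156],max_speed=50,threshold=20)
    f=np.array(read_ft_force())-f0
    print(hit,np.round(np.degrees(t)),"rad",round(f[:2]@u,1),"tan cw",round(f[0]*u[1]-f[1]*u[0],1),"z",f[2].round(1),np.round(read_eef_pos(),1),read_clock())
E
```

```text
False [541.49074841 275.41560449 156.33028394]
0.24122573794153887 48.8227915763855 [541.61871365 275.24790674 156.35638164] [ 0.58696278 -0.81532824  1.41464389] [-0.01553321 -0.35926913  0.27915653]
False 43.0 rad 1.9 tan cw -1.2 z 1.6 [548.6 269.3 156.4] 6.1667
False 33.0 rad 3.3 tan cw -0.9 z 2.1 [554.5 262.1 156.4] 6.4917
False 23.0 rad 5.1 tan cw -0.1 z 1.2 [558.7 254.4 156.4] 6.8167
False 13.0 rad 5.8 tan cw -1.9 z 0.6 [561.7 245.8 156.4] 7.1417
```

```bash
python3 - <<'E'
from workcell import *
from h import *
f0=np.array([0,-.36,.28]); c=np.array([511.2,235]); th=np.arctan2(40,30.1); P=[]
for k in range(5,74):
    t=th-np.radians(10)*k; u=np.array([np.cos(t),np.sin(t)])
    hit=move_straight([*(c+50*u),156],max_speed=50,threshold=18)
    f=np.array(read_ft_force())-f0; fr,ft=f[:2]@u,f[0]*u[1]-f[1]*u[0]
    p=np.array(read_eef_pos()); P.append(p[:2])
    if hit or k%4==0 or ft<-14 or abs(fr)>25: print(k*10,hit,"rad %.1f cw %.1f"%(fr,ft),p.round(1),round(read_gripper_width(),3),read_clock())
    if hit or ft<-14 or abs(fr)>25: break
P=np.array(P); s=np.linalg.lstsq(np.c_[2*P,np.ones(len(P))],(P**2).sum(1),rcond=None)[0]
print("circle",s[:2],np.sqrt(s[2]+s[:2]@s[:2]),"angle",np.degrees(np.arctan2(*(P[-1]-s[:2])[::-1])))
E
```

```text
80 False rad 5.2 cw -0.2 [557.  210.2 156.3] 0.242 8.4417
120 False rad 3.9 cw -0.1 [530.1 187.1 156.3] 0.245 9.7417
160 False rad 0.2 cw 0.5 [494.8 187.6 156.2] 0.245 11.0417
200 False rad -4.4 cw -0.7 [470.2 208.3 156.3] 0.239 12.3417
240 False rad -6.1 cw 0.8 [463.4 239.7 156.2] 0.245 13.6417
280 False rad -3.2 cw 1.8 [477.5 269.2 156.2] 0.245 14.9417
320 False rad -0.2 cw -1.2 [507.4 283.8 156.2] 0.246 16.2417
360 False rad 3.5 cw -0.8 [540.1 276.1 156.3] 0.246 17.5417
400 False rad 5.5 cw -1.6 [561.7 245.9 156.3] 0.245 18.8417
440 False rad 2.9 cw -1.6 [556.9 209.9 156.3] 0.248 20.1417
480 False rad 1.8 cw 0.4 [530.2 187.1 156.2] 0.241 21.4417
520 True rad -0.0 cw -1.7 [504.5 184.8 156.3] 0.245 22.6333
circle [513.08591991 234.0806684 ] 50.00563848853408 angle -99.89054637995127
```

Circle fit: radius 50.0 mm, centre (513.1, 234.1). A hit came near −99.9°. I'll press again to confirm that it is the stop.

```bash
python3 - <<'E'
from workcell import *
from h import *
c=np.array([513.1,234.1]); f0=np.array([0,-.36,.28])
ang=lambda: np.degrees(np.arctan2(*(np.array(read_eef_pos())[:2]-c)[::-1]))
a0=ang(); print("start",a0)
for k in range(1,7):
    t=np.radians(a0-4*k); u=np.array([np.cos(t),np.sin(t)])
    hit=move_straight([*(c+50*u),156],max_speed=20,threshold=25)
    f=np.array(read_ft_force())-f0; ft=f[0]*u[1]-f[1]*u[0]
    print(k,hit,"rad %.1f cw %.1f"%(f[:2]@u,ft),"ang %.1f"%ang(),round(read_gripper_width(),3),read_clock())
    if hit or ft<-28: break
pause(0.3); f=np.array(read_ft_force())-f0
print(f.round(1),ang(),read_eef_pos())
E
```

```text
start -99.90262036616913
1 False rad -3.8 cw -8.2 ang -100.2 0.244 23.0667
2 False rad -4.2 cw -14.2 ang -100.5 0.241 23.3917
3 False rad -7.4 cw -20.1 ang -100.7 0.244 23.7167
4 False rad -9.3 cw -23.2 ang -100.9 0.243 24.0417
5 False rad -11.7 cw -28.5 ang -101.1 0.245 24.3667
[30.8 -3.7 -9.9] -101.15774102857178 [503.39661637 184.90392235 156.43709195]
```

The stop is firm at about −100°: 28 N of push moves it only 1°. I'll turn back to −10°, release and retreat.

```bash
python3 - <<'E'
from workcell import *
from h import *
import cv2
c=np.array([513.1,234.1])
for a in np.r_[-100:-9:10]:
    t=np.radians(a); move_straight([*(c+50*np.array([np.cos(t),np.sin(t)])),156],max_speed=40)
pause(.3); p=np.array(read_eef_pos()); print(p,np.degrees(np.arctan2(*(p[:2]-c)[::-1])),read_ft_force())
grip(1.0); print(read_gripper_width())
move_straight([p[0],p[1],260],max_speed=80)
goto([525,250,330],Q); pause(.3)
p,q=np.array(read_eef_pos()),read_tcp_rot(); d=get_image("wrist"); cv2.imwrite("pics/w2.png",d["frame"])
# expected pixel of grip top at -10 deg
X=np.array([c[0]+50*np.cos(np.radians(-10)),c[1]+50*np.sin(np.radians(-10)),183])
T=np.array(d["T_tool_cam"]); x=T[:3,:3].T@(Ro.from_quat(np.roll(q,-1)).as_matrix().T@(X-p)-T[:3,3])
print("expect px",x[0]/x[2]*d["fx"]+d["cx"],x[1]/x[2]*d["fy"]+d["cy"],read_clock())
E
```

```text
[562.0747604  224.37793742 156.30824895] -11.227915078741022 [ 2.21755132 -0.74629217  6.19825752]
0.996125887784949
expect px 345.41849980676045 228.41159913648838 31.7167
```

View pics/w2.png

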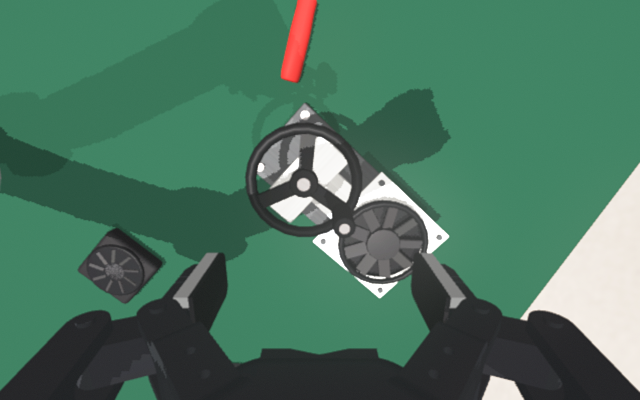

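The grip top is at (345,229), as expected for a quarter turn back. The gripper is clear of everything, so I'm handing in.

```bash
python3 -c "
from workcell import *
print(hand_in())"
```

```text
the job is handed in; nothing more can be done
None
```

I cranked the fan lift's wheel clockwise onto its upper stop (felt as a firm 28 N), turned it back about 89 degrees and released it. The other lift was never touched, and I handed the job in at about 32 s; the hand-in gave no verdict.

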